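# Shut the measuring station on a cutter and take the picture

### The arm

A 6-joint arm with a two-finger parallel gripper is mounted at the origin on the work surface. World frame = base frame: x ahead of the robot, y to its left, z up, the work surface at z = 0. Lengths are in m, angles in rad, forces in N, time in s.
With the tool pointing down it reaches from about 0.35 to 0.775 m from the base axis. Payload 5.5 kg.
Tool frame: the origin (TCP) lies at the very end of the fingers, on their centre line; the grasp point (between the pads) lies env.hold_point_z behind it (env.hold_point_z is the distance from the TCP to the grasp point, in m); z points along the fingers, y is the line along which they close (so a half turn about z gives the same grasp; the last joint's range is limited). The gripper opens to 85 mm and grips with 20 to 120 N. Pads are 22 mm wide; open, the fingers measure 114 mm over their backs; the gripper's body (76 mm by 85 mm) begins 54 mm behind the grasp point. The pads swing forward as they close: fully open they stand 13 mm farther back than shut.
Start: joints at [1.136, 0.313, 0.046, 1.304, 0, 1.431], TCP at [0.167, 0.55, 0.231] pointing down, gripper open.
Joint ranges: [-2.76, 2.76], [-0.86, 1.69], [-1.03, 1.26], [-2.2, 2.34], [-1.47, 1.5], [-3.14, 3.14]. Speed limits (rad/s): [2.57, 2.57, 3.14, 3.14, 3.14, 3.14].

### API

Orientations are given as a unit quaternion [w, x, y, z].
In Python, from workcell import env gives the robot as it stands.
- The arm moves only by the tool carry_out, never from a script. Its argument "steps" is a list of rows, each a list of 3 entries, a list of its own where there are three numbers: the turn, a rotation vector about the tool's x, y, z in degrees, then the shift along the tool's x, y, z in cm, then the closure in counts, from 0 (fully open) to 255 (shut). A call has exactly 8 rows; each row is the pose to reach, as a shift and turn from the pose commanded when the call began, along the tool's axes at that moment; what a row does not reach only later rows make up. A row lasts 1/8 s, in which the tool goes at most 62.5 mm and 10.7 degrees, less where a joint would pass 70% of its speed; a pose out of reach is approached as far as the arm can. A call with a gripper value outside its range is refused whole. The fingers move at their own pace and stop on an object; "force" is the grip in N (left out, the last holds). Time passes only in rows, so rows that repeat a pose let the fingers close, or fill a call up. It gives the time, the measured TCP pose, the force, the opening and the grip force at its end, in the units of the state.
- env.get_state(): the state, without advancing time (a new reading comes with each control period).
- env.read_camera(name): name is "side" or "top"; returns (picture, depth): 400x640x3 uint8, red, green, blue; 400x640 float32, m along the optical axis (not along the pixel's ray), 0 where there is no reading.
- env.get_calibration(name): a dict with "fx", "fy", "cx", "cy" (pixels), "origin" and "orientation" of the camera in the world. Camera axes: x right, y up, looking along -z (the intrinsics and any distortion apply to the point x, -y, -z); pixel columns grow to the right and rows downward; lengths in m; the calibration is good to about 2 mm. A picture is of the moment at which its call begins. get_calibration takes no time and is no camera call.
- env.hand_in(): hands the job in; it is judged then, once.
The state is a dict: "clock": time; "joint_pos": joint angles; "qvel": joint speeds; "tau": joint torques, N m; "tcp_pos": TCP position; "orientation": TCP orientation; "wrist_force": force on the tool from outside, world axes, zero at the start; "ft_torque": the same for the moment, N m; "finger_gap": finger opening in m; "grip_force": force on a finger pad.
Only numpy, scipy, OpenCV 4.12 (cv2) and the standard library are available. Lean on these libraries where they do the work, as an engineer would, in place of code of your own. Each camera call takes 0.05 s, during which the arm holds its last target. There are 200 camera calls.

### The job

With the fingertips, push the carriage with the standing cutter fully home into the measuring station, then push the station's front door fully shut behind it, and then press the push button on the control box right down and let it come back up. Only push and press, never lift or carry anything: the cutter must stay standing in its seat on the carriage, and everything else on the bench must stay where it is.

Things in the scene. Friction and masses are not known exactly. Their poses are not given: they have to be found in the camera images.
- station: fixed station: black base plate 170 mm wide, 24 thick, from x -200 to +100 mm, with an open-topped grey chamber (140 mm wide inside, walls to 90 mm above the table, x -90 to +83) open to -x, towards the robot. Camera on its right wall (to y -208), backlight box 100 mm high on its left (y 79 to 114, x -35 to 35). Origin on the table under the chamber; x into the chamber, z up
- carriage: aluminium carriage, a sled 115 mm long, 92 wide, 16 thick, 0.5 kg, lying loose on the base plate (its underside 24 mm above the table) between two low guides with 2 mm of play each side, drawn 55 to 110 mm out; sliding takes 2 to 5 N. Origin at its underside below the cutter's seat. Fully home, its far end meets a rigid stop and its origin is at x = 0, y = 0 in the station's frame
- carriage_face (a point): centre of the outer (near, -x) face of the carriage's upright push plate, 82 mm in front of the carriage's origin. The plate is 86 mm wide and reaches from 32 to 78 mm above the table; this point is 55 mm up. With the carriage home it lies at x = -82 mm in the station's frame, 10 mm inside the shut door
- cutter: cutter in its dark steel collet holder, 41 mm across and 64 mm tall, standing loose in a square recess (lips 8 mm high, floor 16 mm above the carriage's underside) right above the carriage's origin; origin at the centre of its underside
- door (a joint): angle of the chamber's grey front door in rad: 0 = shut across the chamber's front, about 1.57 = standing straight out along -x of the station, grows as it opens; range 0 to 2.0. The hinge is upright, at the left (+y) front corner. It has light friction (under 1 N at the free edge) and stays where it is left
- door_hinge (a point): point on the door's hinge axis, 59 mm above the table (x = -96, y = +74 mm in the station's frame)
- door_edge (a point): point on the door's outer face at its free edge, mid height (59 mm above the table), 148 mm from the hinge axis. The door is a panel 8 mm thick, centred on the axis, 31 to 89 mm above the table. Shut, its outer face looks to -x of the station; standing open, to the left (+y). Push the outer face to shut it
- control: fixed black control box, 110 (x) x 85 x 36 mm, with two small knobs 12 mm high at its far end and one larger push button at its near end; stands to the left or to the right of the station. Origin at the centre of its underside
- release (a joint): travel of the grey push button on the control box, in m: 0 = up, 0.006 = fully down; springs back; about 4 N to press right down
- release_top (a point): centre of the top of the push button's 30 mm wide cap, facing up
- rack: fixed clear plastic cutter rack with upright steel shanks, 120 x 85 mm, 42 mm high; takes the other side of the station from the control box; bystander
- spare: identical spare collet holder, 41 mm across and 64 mm tall, standing loose to the right of the station's base; origin at the centre of its underside; a bystander
- caliper: steel caliper with a black slide, 190 mm long, lying flat, 10 mm high; bystander
- driver: screwdriver, 160 mm long, lying flat; bystander
- mug: white ceramic mug, 80 mm across, 90 mm tall; bystander
- jar: white lidded jar, 56 mm across, 70 mm tall; bystander
- block: steel gauge block 60 x 35 x 30 mm; bystander
Mind the look-alikes: they are no part of the job. Several things have the shape of the control; the one meant has the colours described above. Leave any orange look-alike of the carriage alone.

How it is judged:
By the outcome, as a careful person would: the job done as asked, in the order asked, and still so for the second after the job is handed in, with the robot touching nothing.
It also fails if it takes over 61 s, if anything falls off the work surface, if the arm or the gripper's body presses on something with over 40 N, if the wrist force passes 120 N, or if a joint passes its speed limit or range.

## Working session

There is one attempt and no reset: what is moved stays moved. The work goes in short steps, Python scripts to look and compute and a tool call to move; the robot and the scene stay as the last step left them, time stands still between calls to the robot, and variables do not carry over. Pictures are saved under pics/ and viewed, at most 10 in all, crops included, and the job is handed in when it is done.

Besides the shell and the picture viewer there is one more tool, called as a command line: name --argument value ..., lists and objects as JSON in quotes. carry_out: Moves the arm, as the interface text tells. Its arguments: {"type":"object","properties":{"steps":{"type":"array","items":{"type":"array"}},"force":{"type":"number"}},"required":["steps"]}

```bash
ls; mkdir -p pics
cat > h.py <<'E'
import numpy as np,cv2
from workcell import env
from scipy.spatial.transform import Rotation as R
def rot(q): return R.from_quat([q[1],q[2],q[3],q[0]]).as_matrix()
def pts(name,dep):
    c=env.get_calibration(name);v,u=np.mgrid[:400,:640]
    P=np.stack([(u-c['cx'])/c['fx']*dep,-(v-c['cy'])/c['fy']*dep,-dep],-1)
    return P@rot(c['orientation']).T+np.array(c['origin'])
def snap(name,f):
    im,d=env.read_camera(name);cv2.imwrite('pics/'+f,im[:,:,::-1]);np.savez('pics/'+f[:-4]+'.npz',im=im,d=d,P=pts(name,d));return im,d
E
python3 - <<'E'
from h import *
for n in('top','side'):
    print(env.get_calibration(n)); snap(n,n+'0.png')
print(env.get_state(),env.hold_point_z)
E
```

```text
pics
{'fx': 409.7968851385181, 'fy': 409.7968851385181, 'cx': 324.2547881517051, 'cy': 199.9240760694711, 'origin': array([0.36207773, 0.00749051, 1.50360062]), 'orientation': array([ 0.71415992,  0.03604046, -0.02652673, -0.69855066])}
{'fx': 443.96881776948504, 'fy': 443.96881776948504, 'cx': 321.7127163914891, 'cy': 201.17375667867495, 'origin': array([ 0.10667296, -0.62398443,  1.00819696]), 'orientation': array([ 0.9107913 ,  0.31634575, -0.087192  , -0.25056362])}
{'clock': 0.1, 'joint_pos': array([ 1.13638094e+00,  3.13918304e-01,  4.51043851e-02,  1.30360547e+00,
       -3.69770206e-05,  1.43119713e+00]), 'qvel': array([ 0.00057593, -0.00201717,  0.00256395, -0.0006382 ,  0.00053646,
        0.00017395]), 'tau': array([ 3.29310373e-03, -4.81725168e+01,  2.99244100e+01,  1.26551336e-02,
       -8.41065321e-05, -1.48243593e-06]), 'tcp_pos': array([0.16690118, 0.54977091, 0.23050685]), 'orientation': array([-2.11998490e-04,  1.46874768e-01,  9.89154762e-01, -7.83569170e-04]), 'wrist_force': array([-0.32814614,  0.48770528,  0.19482883]), 'ft_torque': array([0.00853799, 0.01914602, 0.01165809]), 'grip_force': 0.0, 'finger_gap': 0.08528678618318818} 0.0187
```

View pics/top0.png

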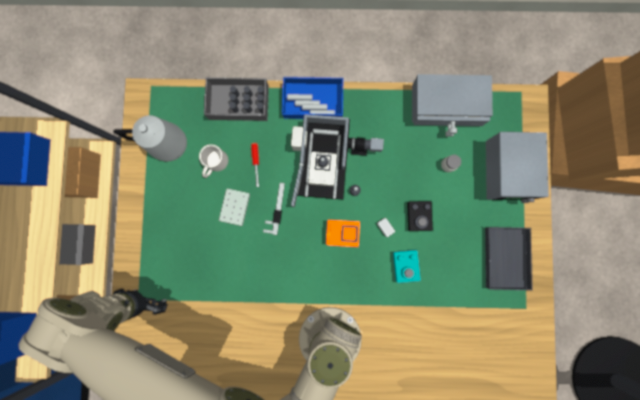

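View pics/side0.png

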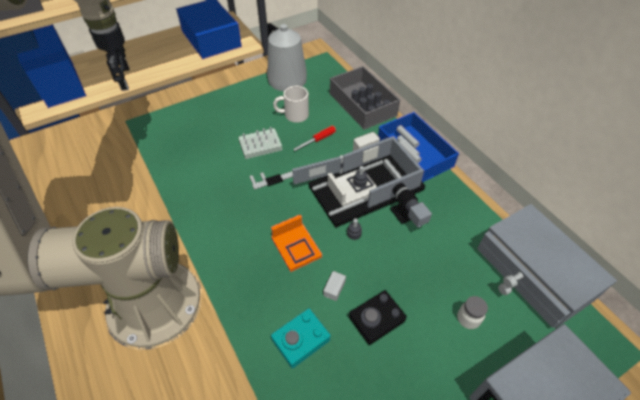

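Top view: the station is at about (323,155) and its door stands open along (297,180). The control candidates are the black box at (420,215) and the teal one at (407,266). Black with a grey button fits the description, so I take the black one. The orange carriage look-alike is at (343,233) and stays alone. I'll confirm with a crop.

Run:
```python
from h import *
z=np.load('pics/top0.npz');im=z['im'];P=z['P']
cv2.imwrite('pics/crop.png',cv2.resize(im[105:245,280:450,::-1],None,fx=4,fy=4,interpolation=cv2.INTER_CUBIC))
np.set_printoptions(precision=3,suppress=True,linewidth=200)
for n,(u,v) in dict(cut=(323,160),plate=(322,194),base_nl=(306,197),wallR=(347,130),doorN=(294,202),doorF=(305,155),btn=(421,222),ctl=(421,208),spare=(354,190),cam=(372,145),table=(380,190)).items(): print(n,P[v,u])
```

```text
cut [0.624 0.035 0.105]
plate [0.514 0.038 0.027]
base_nl [0.504 0.096 0.006]
wallR [ 0.736 -0.046  0.089]
doorN [0.478 0.133 0.087]
doorF [0.657 0.103 0.022]
btn [ 0.42  -0.314  0.055]
ctl [ 0.471 -0.319  0.033]
spare [ 0.529 -0.077  0.045]
cam [ 0.685 -0.135  0.083]
table [ 0.537 -0.176 -0.002]
```

View pics/crop.png

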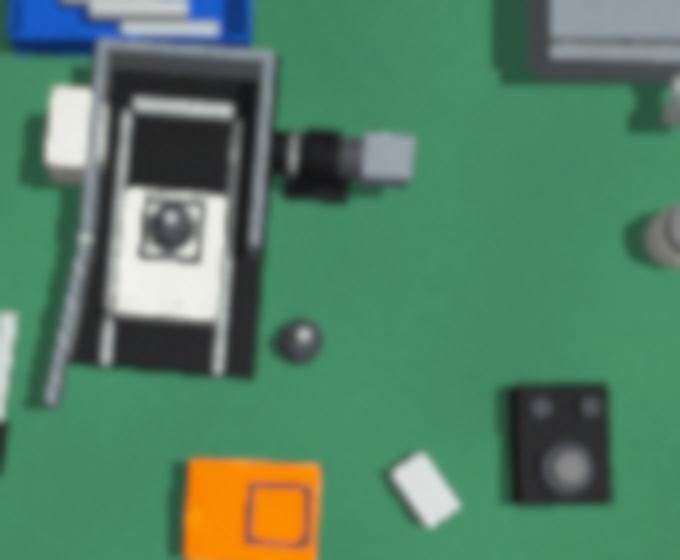

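The crop confirms it: black box with a grey button at about (422,222). The carriage push plate's top edge is near (321,184), the door hinge near (301,164) and the door's free edge near (293,205). Next I get the station's pose by fitting lines.

```bash
cat >> h.py <<'E'
np.set_printoptions(precision=4,suppress=True,linewidth=180)
def cast(name,u,v,z):
    c=env.get_calibration(name);u,v=np.broadcast_arrays(np.asarray(u,float),np.asarray(v,float))
    d=np.stack([(u-c['cx'])/c['fx'],-(v-c['cy'])/c['fy'],-np.ones_like(u)],-1)@rot(c['orientation']).T
    o=np.array(c['origin']);return o+d*((z-o[2])/d[...,2])[...,None]
E
python3 - <<'E'
from h import *
k=lambda x,y:(280+(x+.5)/4-.5,105+(y+.5)/4-.5)
for n,(x,y),z in [('backL in/outer',(100,42),.09),('backR outer',(274,52),.09),('frontR',(255,248),.09),('hinge',(85,235),.089),('edge',(52,402),.089),
 ('baseNR',(254,376),.024),('baseNL',(78,360),.024),('gR near',(217,372),.03),('gL near',(106,364),.03),('gR far',(238,115),.03),('gL far',(128,105),.03),
 ('plate nl',(106,312),.078),('plate nr',(211,321),.078),('cutter base sq',(173,230),.048),('btn',(571,468),.05),('box c NL',(511,500),.036),('NR',(610,500),.036),('FL',(514,385),.036),('FR',(606,385),.036)]:
    print(n,cast('top',*k(x,y),z)[:2])
P=np.load('pics/top0.npz')['P']
m=(P[...,2]>.078)&(P[...,2]<.1)&(P[...,0]>.4)&(P[...,0]<.8)&(P[...,1]>-.06)&(P[...,1]<.15)
# button depth
print('btn z',P[219:226,419:426,2].round(3).mean(), P[205:212,418:424,2].mean(),'table',np.median(P[180:200,380:400,2]))
for v in range(116,210,4):
    r=np.where(m[v])[0];print(v,[(u,P[v,u].round(3).tolist()) for u in r][:3], len(r), [(u,P[v,u].round(3).tolist()) for u in r][-2:])
E
```

```text
backL in/outer [0.7863 0.1041]
backR outer [ 0.7802 -0.0496]
frontR [ 0.6053 -0.0361]
hinge [0.6139 0.1126]
edge [0.467  0.1371]
baseNR [ 0.4994 -0.0394]
baseNL [0.5105 0.1206]
gR near [ 0.5017 -0.0057]
gL near [0.5068 0.0947]
gR far [ 0.7384 -0.0201]
gL far [0.7458 0.0809]
plate nl [0.5479 0.0931]
plate nr [0.5419 0.0009]
cutter base sq [0.6274 0.0366]
btn [ 0.4214 -0.3199]
box c NL [ 0.3922 -0.2698]
NR [ 0.3942 -0.3577]
FL [ 0.4952 -0.272 ]
FR [ 0.4969 -0.3542]
btn z 0.05675510204081632 0.036131518847782505 table 0.0006628968816376757
116 [(np.int64(305), [0.785, 0.103, 0.084]), (np.int64(306), [0.784, 0.099, 0.087]), (np.int64(307), [0.783, 0.096, 0.09])] 31 [(np.int64(334), [0.786, 0.0, 0.088]), (np.int64(335), [0.785, -0.003, 0.092])]
120 [(np.int64(304), [0.77, 0.106, 0.086]), (np.int64(305), [0.77, 0.103, 0.086]), (np.int64(306), [0.768, 0.099, 0.092])] 7 [(np.int64(347), [0.771, -0.046, 0.09]), (np.int64(348), [0.773, -0.049, 0.087])]
124 [(np.int64(304), [0.754, 0.105, 0.09]), (np.int64(305), [0.755, 0.102, 0.089]), (np.int64(346), [0.757, -0.043, 0.089])] 4 [(np.int64(346),
[... 3372 characters left out ...]
(296), [0.513, 0.127, 0.088])] 3 [(np.int64(295), [0.513, 0.131, 0.085]), (np.int64(296), [0.513, 0.127, 0.088])]
196 [(np.int64(293), [0.499, 0.137, 0.089]), (np.int64(294), [0.499, 0.133, 0.088]), (np.int64(295), [0.5, 0.13, 0.083])] 3 [(np.int64(294), [0.499, 0.133, 0.088]), (np.int64(295), [0.5, 0.13, 0.083])]
200 [(np.int64(292), [0.485, 0.14, 0.088]), (np.int64(293), [0.485, 0.136, 0.089]), (np.int64(294), [0.485, 0.133, 0.092])] 3 [(np.int64(293), [0.485, 0.136, 0.089]), (np.int64(294), [0.485, 0.133, 0.092])]
204 [(np.int64(292), [0.471, 0.139, 0.092]), (np.int64(293), [0.471, 0.136, 0.09])] 2 [(np.int64(292), [0.471, 0.139, 0.092]), (np.int64(293), [0.471, 0.136, 0.09])]
208 [] 0 []
```

```bash
cat >> h.py <<'E'
O=np.array([.702,.031]);YAW=-.063
c_,s_=np.cos(YAW),np.sin(YAW)
def W(x,y): return O+[c_*x-s_*y,s_*x+c_*y]
def shift(p,yaw=None,cmd=None):
    """tool-axis shift in cm (and turn about tool z, deg, so tool x -> yaw) from present pose to world p"""
    s=env.get_state();M=rot(s['orientation']);q=cmd if cmd is not None else s['tcp_pos']
    t=None
    if yaw is not None: t=-((np.degrees(yaw-np.arctan2(M[1,0],M[0,0]))+180)%360-180)
    return (M.T@(np.array(p)-q)*100).round(2),t
E
python3 - <<'E'
from h import *
for z in (.23,.05): print(W(-.195,0),shift([*W(-.195,0),z],np.pi+YAW))
E
```

```text
[0.5074 0.0433] (array([-47.3 , -38.57,   0.1 ]), np.float64(-13.282096215485893))
[0.5074 0.0433] (array([-47.3 , -38.54,  18.1 ]), np.float64(-13.282096215485893))
```

carry_out --steps '[[[0,0,-3],[-5,-4,0],255],[[0,0,-6],[-10,-8,0],255],[[0,0,-9],[-14.5,-12,0],255],[[0,0,-13.3],[-19,-15.5,0],255],[[0,0,-13.3],[-23.5,-19,0],255],[[0,0,-13.3],[-28,-23,0],255],[[0,0,-13.3],[-32.5,-26.5,0],255],[[0,0,-13.3],[-37,-30,0],255]]'

```text
clock: 1.1
tcp_pos: [0.4346, 0.1539, 0.2312]
orientation: [-0.0, 0.031, 1.0, 0.0]
wrist_force: [1.6, 0.5, 0.3]
finger_gap: -0.0
grip_force: 0.0
```

Run:
```python
from h import *
s=env.get_state();print(s['clock'],s['tcp_pos'],s['finger_gap'],s['joint_pos'])
for z in (.23,.05): print(shift([*W(-.195,0),z],np.pi+YAW))
```

```text
1.1 [0.4346 0.1539 0.2312] -3.030706817316194e-05 [ 0.1659  0.0929 -0.2309  1.247   0.0002  0.2287]
(array([ -7.96, -10.59,   0.11]), np.float64(0.009816743198825861))
(array([ -7.96, -10.59,  18.11]), np.float64(0.009816743198825861))
```

carry_out --steps '[[[0,0,0],[-3,-4,0],255],[[0,0,0],[-6,-8,0],255],[[0,0,0],[-8,-10.6,0],255],[[0,0,0],[-8,-10.6,4],255],[[0,0,0],[-8,-10.6,8],255],[[0,0,0],[-8,-10.6,11],255],[[0,0,0],[-8,-10.6,12],255],[[0,0,0],[-8,-10.6,12],255]]'

```text
clock: 2.1
tcp_pos: [0.5068, 0.0449, 0.1111]
orientation: [-0.001, 0.031, 1.0, 0.0]
wrist_force: [-0.5, 0.2, 0.2]
finger_gap: -0.0002
grip_force: 0.0
```

Run:
```python
from h import *
s=env.get_state();print(s['clock'],s['tcp_pos'],s['wrist_force'])
print(shift([*W(-.195,0),.05],np.pi+YAW))
im,d=snap('side','side1.png')
cv2.imwrite('pics/side1c.png',cv2.resize(im[120:250,240:440,::-1],None,fx=4,fy=4,interpolation=cv2.INTER_CUBIC))
```

```text
2.1 [0.5068 0.0449 0.1111] [-0.5314  0.1822  0.1707]
(array([-0.07, -0.16,  6.11]), np.float64(0.021208650254493477))
```

View pics/side1c.png

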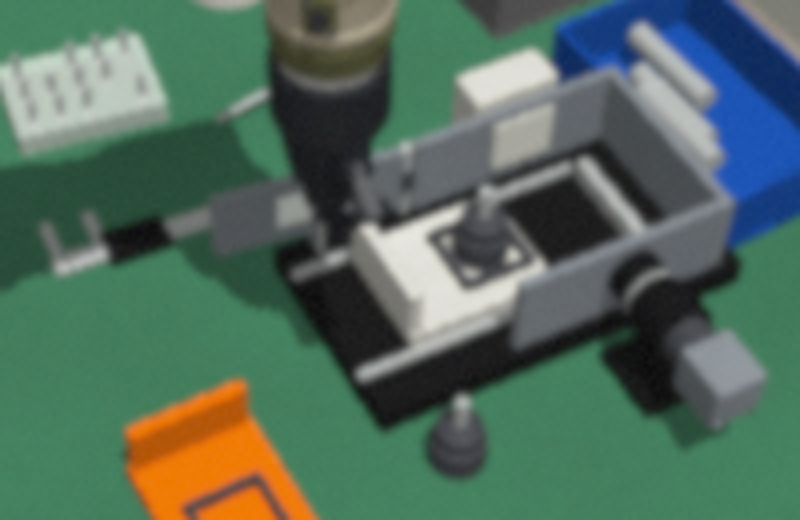

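The side crop shows the fingertip at about (335,230) in front of the white carriage's push plate, well clear of it, with the cutter standing in its seat at (480,235). Next: lower the tip, then push slowly.

carry_out --steps '[[[0,0,0],[0,-0.15,2],255],[[0,0,0],[0,-0.15,4],255],[[0,0,0],[0,-0.15,6],255],[[0,0,0],[-0.8,-0.15,6.1],255],[[0,0,0],[-1.4,-0.15,6.1],255],[[0,0,0],[-1.8,-0.15,6.1],255],[[0,0,0],[-2.2,-0.15,6.1],255],[[0,0,0],[-2.6,-0.15,6.1],255]]'

```text
clock: 3.15
tcp_pos: [0.5334, 0.0418, 0.0506]
orientation: [0.0, 0.031, 1.0, 0.0]
wrist_force: [-0.1, -0.3, -0.4]
finger_gap: -0.0
grip_force: 0.0
```

carry_out --steps '[[[0,0,0],[-0.4,0,0],255],[[0,0,0],[-0.9,0,0],255],[[0,0,0],[-1.4,0,0],255],[[0,0,0],[-1.9,0,0],255],[[0,0,0],[-2.4,0,0],255],[[0,0,0],[-2.9,0,0],255],[[0,0,0],[-3.4,0,0],255],[[0,0,0],[-3.8,0,0],255]]'

```text
clock: 4.15
tcp_pos: [0.5689, 0.0396, 0.0499]
orientation: [-0.002, 0.031, 1.0, 0.0]
wrist_force: [-6.1, -0.2, 3.8]
finger_gap: 0.0
grip_force: 3.0
```

Run:
```python
from h import *
s=env.get_state();print(s['clock'],s['tcp_pos'],s['wrist_force'])
print(shift([*W(-.093,0),.05],np.pi+YAW))
im,d=snap('side','side2.png')
cv2.imwrite('pics/side2c.png',cv2.resize(im[120:250,240:440,::-1],None,fx=4,fy=4,interpolation=cv2.INTER_CUBIC))
```

```text
4.15 [0.5689 0.0396 0.0499] [-6.0994 -0.2194  3.8449]
(array([-4.04, -0.02, -0.03]), np.float64(0.027773129316699396))
```

View pics/side2c.png

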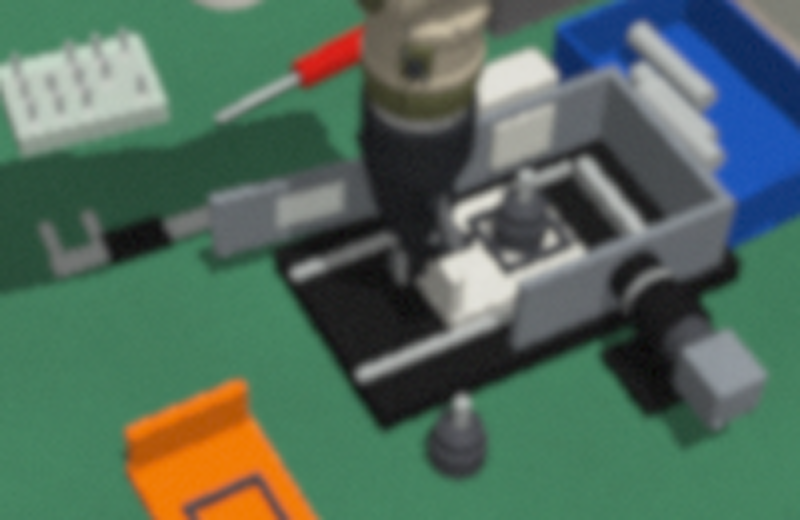

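The carriage is advancing, with the fingertip on its plate at about (415,275). The cutter still stands at (520,215). I keep pushing and slow down near the end.

carry_out --steps '[[[0,0,0],[-0.5,0,0],255],[[0,0,0],[-1.0,0,0],255],[[0,0,0],[-1.5,0,0],255],[[0,0,0],[-1.9,0,0],255],[[0,0,0],[-2.3,0,0],255],[[0,0,0],[-2.7,0,0],255],[[0,0,0],[-3.0,0,0],255],[[0,0,0],[-3.2,0,0],255]]'

```text
clock: 5.2
tcp_pos: [0.6031, 0.0373, 0.0503]
orientation: [0.0, 0.031, 1.0, 0.0]
wrist_force: [-2.6, 0.9, -1.9]
finger_gap: 0.0
grip_force: 1.3
```

carry_out --steps '[[[0,0,0],[-0.1,0,0],255],[[0,0,0],[-0.2,0,0],255],[[0,0,0],[-0.3,0,0],255],[[0,0,0],[-0.4,0,0],255],[[0,0,0],[-0.5,0,0],255],[[0,0,0],[-0.6,0,0],255],[[0,0,0],[-0.7,0,0],255],[[0,0,0],[-0.7,0,0],255]]'

```text
clock: 6.2
tcp_pos: [0.6101, 0.0369, 0.0504]
orientation: [0.0, 0.031, 1.0, 0.0]
wrist_force: [-2.3, 0.2, -2.4]
finger_gap: 0.0001
grip_force: 1.1
```

carry_out --steps '[[[0,0,0],[-0.05,0,0],255],[[0,0,0],[-0.1,0,0],255],[[0,0,0],[-0.15,0,0],255],[[0,0,0],[-0.2,0,0],255],[[0,0,0],[-0.25,0,0],255],[[0,0,0],[-0.3,0,0],255],[[0,0,0],[-0.3,0,0],255],[[0,0,0],[-0.3,0,0],255]]'

```text
clock: 7.2
tcp_pos: [0.6105, 0.0369, 0.0504]
orientation: [-0.002, 0.031, 1.0, -0.0]
wrist_force: [-9.3, -0.1, 4.4]
finger_gap: 0.0001
grip_force: 4.9
```

carry_out --steps '[[[0,0,0],[-0.05,0,0],255],[[0,0,0],[-0.1,0,0],255],[[0,0,0],[-0.15,0,0],255],[[0,0,0],[-0.2,0,0],255],[[0,0,0],[-0.25,0,0],255],[[0,0,0],[-0.3,0,0],255],[[0,0,0],[-0.3,0,0],255],[[0,0,0],[-0.3,0,0],255]]'

```text
clock: 8.2
tcp_pos: [0.6105, 0.0369, 0.0504]
orientation: [-0.005, 0.031, 1.0, -0.0]
wrist_force: [-17.9, 0.5, 11.4]
finger_gap: 0.0001
grip_force: 9.1
```

The carriage is against its stop: position unchanged while the force rose to 18 N. I back off, rise and go over the door to its outer side.

carry_out --steps '[[[0,0,0],[0.5,0,0],255],[[0,0,0],[1.5,0,0],255],[[0,0,0],[4,0,0],255],[[0,0,0],[6.5,0,-3],255],[[0,0,0],[8,0,-7],255],[[0,0,0],[9,0,-12],255],[[0,0,0],[9,0,-12],255],[[0,0,0],[9,0,-12],255]]'

```text
clock: 9.2
tcp_pos: [0.5267, 0.0421, 0.1707]
orientation: [0.001, 0.031, 1.0, -0.0]
wrist_force: [0.1, 0.0, 0.3]
finger_gap: -0.0003
grip_force: 0.0
```

Run:
```python
from h import *
s=env.get_state();print(s['clock'],s['tcp_pos'],s['wrist_force'])
im,d=snap('side','side3.png');im2,d=snap('top','top3.png')
a=cv2.resize(im[120:250,240:440,::-1],(600,390),interpolation=cv2.INTER_CUBIC)
cv2.imwrite('pics/side3c.png',a)
def path(th,r=.125,gap=0.):
    d=np.array([-np.sin(th),-np.cos(th)]);n=np.array([-np.cos(th),np.sin(th)])
    return W(*(np.array([-.0945,.074])+r*d+(.004+gap+.011*abs(n[0])+.015*abs(n[1]))*n))
print('above',shift([*path(1.69,gap=.035),.17]),'z.055')
p0=path(1.69,gap=.035)
for th in np.arange(1.69,-.01,-.13): print(round(th,2),((path(th)-p0)@np.array([[-c_,s_],[-s_,c_]])*0 if 0 else 0), (rot(s['orientation']).T@np.append(path(th)-p0,0)*100).round(2))
```

```text
9.2 [0.5267 0.0421 0.1707] [0.0753 0.0008 0.2685]
above (array([ 3.54, 14.36, -0.07]), None) z.055
1.69 0 [ 0.42 -3.48 -0.  ]
1.56 0 [ 0.77 -5.19 -0.  ]
1.43 0 [ 0.91 -6.7  -0.  ]
1.3 0 [ 0.86 -8.25 -0.  ]
1.17 0 [ 0.62 -9.81 -0.  ]
1.04 0 [  0.17 -11.35  -0.  ]
0.91 0 [ -0.5  -12.86   0.  ]
0.78 0 [ -1.37 -14.28   0.  ]
0.65 0 [ -2.45 -15.6    0.01]
0.52 0 [ -3.72 -16.77   0.01]
0.39 0 [ -5.16 -17.77   0.01]
0.26 0 [ -6.75 -18.57   0.02]
0.13 0 [ -8.46 -19.15   0.02]
0.0 0 [-10.25 -19.47   0.02]
```

View pics/side3c.png

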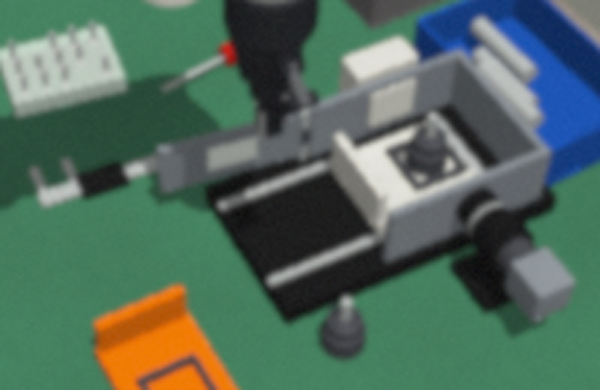

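The carriage is home, with its plate at (360,185) level with the chamber front and the cutter upright at (430,145). I move over the door and lower on its outer side.

carry_out --steps '[[[0,0,0],[1,4,0],255],[[0,0,0],[2,9,0],255],[[0,0,0],[3.5,13,0],255],[[0,0,0],[3.5,14.4,0],255],[[0,0,0],[3.5,14.4,3],255],[[0,0,0],[3.5,14.4,7],255],[[0,0,0],[3.5,14.4,10.5],255],[[0,0,0],[3.5,14.4,11.5],255]]'

```text
clock: 10.3
tcp_pos: [0.4982, 0.187, 0.0523]
orientation: [-0.003, 0.032, 0.999, -0.001]
wrist_force: [0.9, -0.8, 0.2]
finger_gap: 0.0001
grip_force: 0.0
```

carry_out --steps '[[[0,0,0],[0.2,-1.5,0],255],[[0,0,0],[0.4,-3,0],255],[[0,0,0],[0.6,-4.1,0],255],[[0,0,0],[0.8,-5.2,0],255],[[0,0,0],[0.9,-6.7,0],255],[[0,0,0],[0.9,-8.2,0],255],[[0,0,0],[0.6,-9.8,0],255],[[0,0,0],[0.2,-11.3,0],255]]'

```text
clock: 11.3
tcp_pos: [0.4911, 0.0743, 0.0552]
orientation: [-0.0, 0.031, 1.0, 0.0]
wrist_force: [0.7, 1.4, -0.2]
finger_gap: 0.0001
grip_force: 0.4
```

Run:
```python
from h import *
s=env.get_state();print(s['clock'],s['tcp_pos'],s['wrist_force'])
im,d=snap('side','side4.png')
cv2.imwrite('pics/side4c.png',cv2.resize(im[120:250,240:440,::-1],(600,390),interpolation=cv2.INTER_CUBIC))
```

```text
11.3 [0.4911 0.0743 0.0552] [ 0.7475  1.3945 -0.1771]
```

View pics/side4c.png

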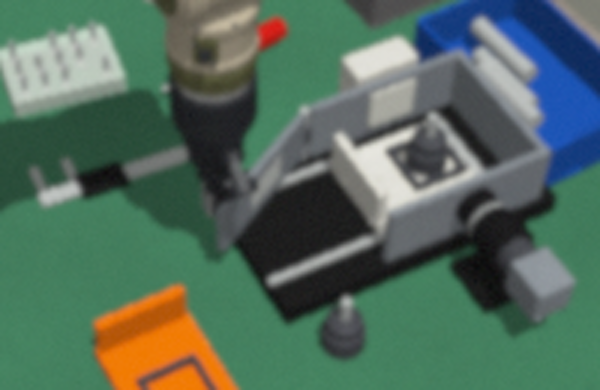

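The door is swinging shut with the finger on its outer face near the free edge, at about (225,225). I continue along the arc.

carry_out --steps '[[[0,0,0],[-0.7,-1.3,0],255],[[0,0,0],[-1.6,-2.6,0],255],[[0,0,0],[-2.7,-3.8,0],255],[[0,0,0],[-3.9,-4.8,0],255],[[0,0,0],[-5.3,-5.7,0],255],[[0,0,0],[-6.9,-6.4,0],255],[[0,0,0],[-8.2,-6.9,0],255],[[0,0,0],[-9.2,-7.1,0],255]]'

```text
clock: 12.35
tcp_pos: [0.5792, -0.0017, 0.0551]
orientation: [-0.0, 0.031, 1.0, -0.0]
wrist_force: [-1.1, 0.6, 0.8]
finger_gap: -0.0001
grip_force: 0.4
```

carry_out --steps '[[[0,0,0],[-0.3,0,0],255],[[0,0,0],[-0.6,0,0],255],[[0,0,0],[-0.9,0,0],255],[[0,0,0],[-1.1,0,0],255],[[0,0,0],[-1.3,0,0],255],[[0,0,0],[-1.4,0,0],255],[[0,0,0],[-1.5,0,0],255],[[0,0,0],[-1.5,0,0],255]]'

```text
clock: 13.35
tcp_pos: [0.5901, -0.0018, 0.0552]
orientation: [-0.003, 0.031, 1.0, 0.0]
wrist_force: [-9.5, -0.2, 7.1]
finger_gap: 0.0
grip_force: 4.9
```

Run:
```python
from h import *
s=env.get_state();print(s['clock'],s['tcp_pos'],s['wrist_force'], (rot([np.cos(YAW/2),0,0,np.sin(YAW/2)]).T@(s['tcp_pos']-[*O,0])))
```

```text
13.35 [ 0.5901 -0.0018  0.0552] [-9.5392 -0.2281  7.1154] [-0.1096 -0.0398  0.0552]
```

carry_out --steps '[[[0,0,0],[0.8,0,0],255],[[0,0,0],[2,0,0],255],[[0,0,0],[4,0,0],255],[[0,0,0],[5,0,-3],255],[[0,0,0],[6,0,-8],255],[[0,0,0],[7,0,-12],255],[[0,0,0],[9,-5,-12],255],[[0,0,0],[11,-10,-12],255]]'

```text
clock: 14.35
tcp_pos: [0.4772, -0.0956, 0.1763]
orientation: [0.002, 0.03, 1.0, -0.0]
wrist_force: [1.2, -0.6, -0.2]
finger_gap: -0.0
grip_force: 0.0
```

Run:
```python
from h import *
s=env.get_state();print(s['clock'],s['tcp_pos'])
im,d=snap('side','side5.png');t,dt=snap('top','top5.png')
cv2.imwrite('pics/both5.png',np.hstack([cv2.resize(x,(390,390),interpolation=cv2.INTER_CUBIC) for x in (im[130:260,280:410,::-1],t[110:240,290:420,::-1])]))
z=np.load('pics/top0.npz');g=z['im'].astype(int);P=z['P']
sub=np.zeros((400,640),np.uint8);sub[211:236,408:436]=((P[211:236,408:436,2]>.048)&(g[211:236,408:436].sum(2)>200))
n,l,st,ce=cv2.connectedComponentsWithStats(sub);i=1+st[1:,4].argmax();print(st[i],ce[i],np.median(P[l==i],0))
b=cast('top',*ce[i],.056);print(b,shift([b[0],b[1],.17]))
S=np.load('pics/side5.npz');gs=S['im'].astype(int);Q=S['P']
m=((np.abs(Q[...,0]-b[0])<.025)&(np.abs(Q[...,1]-b[1])<.025)&(Q[...,2]>.048)&(Q[...,2]<.07));print(m.sum(),np.median(Q[m],0),np.percentile(Q[m][:,2],[10,50,90]))
```

```text
14.35 [ 0.4772 -0.0956  0.1763]
[416 216  12  12  96] [421.4792 221.4062] [ 0.4229 -0.3162  0.0545]
[ 0.4218 -0.3154  0.056 ] (array([  3.89, -22.03,   0.59]), None)
145 [ 0.4186 -0.3186  0.0553] [0.0498 0.0553 0.0579]
```

View pics/both5.png

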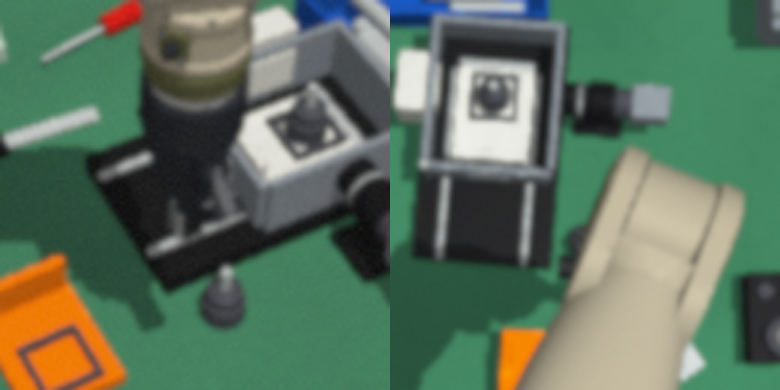

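The right half shows the door shut across the chamber front, (420,165) to (555,175), with the cutter standing at (493,95). Now to the button.

carry_out --steps '[[[0,0,0],[1,-5,0],255],[[0,0,0],[2,-10,0],255],[[0,0,0],[3,-15,0],255],[[0,0,0],[3.9,-19,0],255],[[0,0,0],[3.9,-22.2,0],255],[[0,0,0],[3.9,-22.2,3],255],[[0,0,0],[3.9,-22.2,7],255],[[0,0,0],[3.9,-22.2,9],255]]'

```text
clock: 15.45
tcp_pos: [0.4237, -0.3129, 0.0831]
orientation: [-0.001, 0.031, 1.0, 0.001]
wrist_force: [-0.1, 0.1, -0.8]
finger_gap: -0.0002
grip_force: 0.0
```

carry_out --steps '[[[0,0,0],[0,0,0],255],[[0,0,0],[0,0,0.6],255],[[0,0,0],[0,0,1.2],255],[[0,0,0],[0,0,1.6],255],[[0,0,0],[0,0,1.9],255],[[0,0,0],[0,0,2.2],255],[[0,0,0],[0,0,2.5],255],[[0,0,0],[0,0,2.5],255]]'

```text
clock: 16.45
tcp_pos: [0.4244, -0.314, 0.06]
orientation: [-0.0, 0.031, 1.0, 0.0]
wrist_force: [-0.5, -0.6, 0.6]
finger_gap: -0.0002
grip_force: 0.0
```

carry_out --steps '[[[0,0,0],[0.3,-0.3,0],255],[[0,0,0],[0.3,-0.3,0.2],255],[[0,0,0],[0.3,-0.3,0.4],255],[[0,0,0],[0.3,-0.3,0.6],255],[[0,0,0],[0.3,-0.3,0.8],255],[[0,0,0],[0.3,-0.3,1.0],255],[[0,0,0],[0.3,-0.3,1.1],255],[[0,0,0],[0.3,-0.3,1.1],255]]'

```text
clock: 17.45
tcp_pos: [0.4214, -0.3174, 0.0517]
orientation: [0.0, 0.031, 1.0, -0.001]
wrist_force: [-6.6, 3.0, 21.4]
finger_gap: -0.0002
grip_force: 10.6
```

Force is 21 N against about 4 N needed, and the tip stopped about 6 mm below the cap's rest height, so the button is bottomed. I release it.

carry_out --steps '[[[0,0,0],[0,0,0],255],[[0,0,0],[0,0,-0.4],255],[[0,0,0],[0,0,-0.8],255],[[0,0,0],[0,0,-1.5],255],[[0,0,0],[0,0,-4],255],[[0,0,0],[0,0,-8],255],[[0,0,0],[0,0,-12],255],[[0,0,0],[0,0,-12],255]]'

```text
clock: 18.45
tcp_pos: [0.4231, -0.3183, 0.1725]
orientation: [0.002, 0.031, 1.0, -0.002]
wrist_force: [0.6, -0.7, -0.3]
finger_gap: -0.0003
grip_force: 0.0
```

Run:
```python
from h import *
s=env.get_state();print(s['clock'],s['tcp_pos'])
im,d=snap('side','side6.png');t,dt=snap('top','top6.png')
Q=pts('side',d);m=((np.abs(Q[...,0]-.421)<.025)&(np.abs(Q[...,1]+.317)<.025)&(Q[...,2]>.048)&(Q[...,2]<.07));print(m.sum(),np.percentile(Q[m][:,2],[10,50,90]))
cv2.imwrite('pics/both6.png',np.vstack([im[60:360,:,::-1],t[60:310,:,::-1]]))
```

```text
18.45 [ 0.4231 -0.3183  0.1725]
147 [0.0504 0.0544 0.0576]
```

View pics/both6.png

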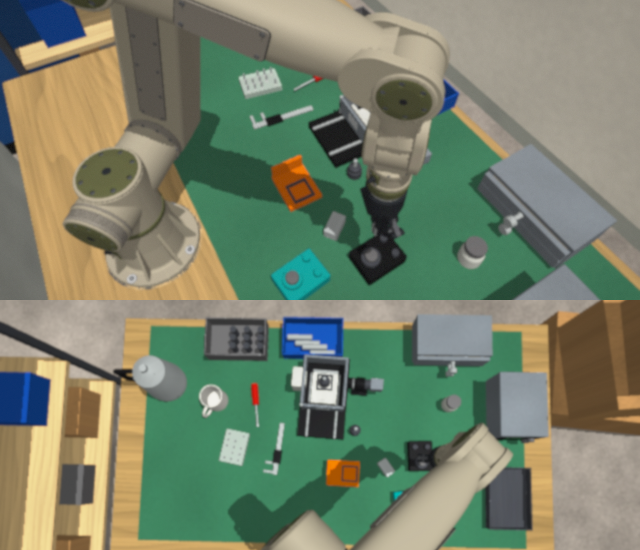

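The door is shut at top-view (323,407), the cutter stands at (324,381), and the button is back up (same height as before). The bystanders are where they were.

```bash
python3 -c "
from workcell import env
print(env.hand_in())"
```

```text
the job is handed in; nothing more can be done
None
```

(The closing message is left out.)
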